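# Push the dish carrier round its L-slot to the reader

### The job

A round blue carrier holds a petri dish; a guide pin under it runs in the L-shaped slot of the aluminium transfer deck. Push the carrier with the fingertips along the long leg of the slot, round the corner, and along the short leg until it is fully home at the end under the hood of the white reader. Only push the carrier: do not lift or tip it, do not touch the dish in it, and leave the other things on the bench where they are.

Things in the scene. Friction and masses are not known exactly. Their poses are not given: they have to be found in the camera images.
- deck: Fixed deck, 190 (x) x 220 (y) x 30 mm high, black base, aluminium top; origin at the centre of its underside on the bench, z up. Its place and yaw vary. An L-shaped slot 16 mm wide, 18 mm deep is cut into the top: in deck axes its centre line runs from (-30, -50) along +y to the corner (-30, +50), then along +x to (+30, +50) mm. At each end the carrier's centre can go 2 mm farther.
- corner (a point): Point on the deck's top face where the carrier's centre stands when it is against the end of the long leg, at the corner: (-30, 52, 30) mm in deck axes.
- home (a point): Point on the deck's top face (30 mm over the bench) where the carrier's centre stands when fully home against the end of the short leg: (32, 50, 30) mm in deck axes.
- reader (a point): Centre of the top of the fixed white reader at the deck's far left edge, 88 mm over the bench, at (100, 50, 88) mm in deck axes. The housing spans x +85 to +115, y -5 to +105 mm; its hood reaches forward to x = +68 at 70 to 88 mm over the bench, over the far rim of the carrier at home.
- carrier: Loose round blue carrier, 92 mm wide, 20 mm high, about 0.3 kg, on the deck's top: its rim spans 30 to 50 mm over the bench. Origin: centre of its underside. A guide pin 12 mm thick reaches 14 mm down into the slot (2 mm play each side); a recess on top, 63 mm wide, 10 mm deep, holds the dish. Starts in the first 30 mm of the long leg; slides at 1 to 5 N; may turn about its pin freely.
- dish: Petri dish with pale agar, 59 mm in diameter, 14 mm high, loose in the carrier's recess, standing 4 mm above the carrier's rim. Origin at the centre of its underside. Not to be touched.
- spare_dish: Loose petri dish on the bench left of the deck, 59 mm in diameter, 14 mm high; origin at the centre of its underside. Leave alone.
- small_bottle: Loose small brown bottle with white cap, left, 34 mm in diameter, 64 mm high; origin at the centre of its underside. Leave alone.
- timer: Loose white timer lying flat at the right, 62 x 62 x 19 mm; origin at the centre of its underside. Leave alone.
- green_bottle: Loose white bottle with green cap and band, behind the deck at the left, 52 mm in diameter, 82 mm high; origin at the centre of its underside. Leave alone.
Not all that is in view belongs to the job. Of the things that look like the carrier, the middle-sized one is meant.

How it is judged:
On the way, in this order (a step that is already met when the one before it is completed fails the run):
1. the carrier has been pushed along the long leg to the corner (y of carrier in the frame of deck above 0.044 m and x of carrier in the frame of deck below -0.02 m), for 0.1 s.
2. the carrier has been pushed along the short leg to its end (x of carrier in the frame of deck above 0.026 m and y of carrier in the frame of deck above 0.044 m), for 0.2 s.
At the end, for the whole second after the job is handed in: The carrier stands at rest, flat on the deck, at the end of the short leg: within 6 mm of the end stop along the deck's x, and more than 44 mm along the deck's y; the dish lies flat in its recess, centred within 6 mm (all of step 2 and z of carrier in the frame of deck below 0.033 m and linear speed of carrier below 0.01 m/s and horizontal distance between dish and carrier below 0.006 m and z of dish in the frame of carrier below 0.013 m and angle between dish's own z axis and vertical below 0.1 rad); the robot touches nothing.
It fails at once if the carrier is lifted more than 5 mm off the deck or tipped (z of carrier in the frame of deck above 0.035 m or angle between carrier's own z axis and vertical above 0.12 rad).
It fails at once if the robot touches the dish in the carrier (contact force between any of the fingers, the arm and dish above 0.5 N).
It fails at once if the spare dish, the timer or one of the bottles is moved more than 20 mm (distance of any of spare_dish, small_bottle, timer, green_bottle from where it was at the start of the episode above 0.02 m).
It also fails if it takes over 45 s, if anything falls off the work surface, if the arm or the gripper's body presses on something with over 40 N, if the wrist force passes 120 N, or if a joint passes its speed limit or range.

### The arm

A 6-joint arm with a two-finger parallel gripper is mounted at the origin on a cart in front of the work surface, level with it; the furniture and walls round the work are solid. World frame = base frame: x ahead of the robot, y to its left, z up, the work surface at z = 0. Lengths are in m, angles in rad, forces in N, time in s.
With the tool pointing down it reaches from about 0.275 to 0.875 m from the base axis. Payload 12.5 kg.
Tool frame: the origin (TCP) lies at the very end of the fingers, on their centre line; the grasp point (between the pads) lies 19 mm behind it; z points along the fingers, y is the direction in which the jaws open and shut (so a half turn about z gives the same grasp; the last joint's range is limited). The gripper opens to 85 mm and grips with 20 to 120 N. Pads are 22 mm wide; open, the fingers measure 114 mm over their backs; the gripper's body (76 mm by 85 mm) begins 54 mm behind the grasp point. The pads swing forward as they close: fully open they stand 13 mm farther back than shut.
Start: joints at [1.082, 0.351, 1.652, -0, 1.139, -0.085], TCP at [0.216, 0.506, 0.231] pointing down, gripper open.
Joint ranges: [-2.75, 2.75], [-0.79, 2.1], [0.01, 2.65], [-1.57, 4.71], [0.07, 3.14], [-2.87, 2.87]. Speed limits (rad/s): [2.22, 2.22, 2.79, 3.14, 3.14, 3.14].

### API

Orientations are given as a rotation vector (axis times angle).
In Python, from rig import monitor, get_image, order, silhouettes gives the robot as it stands.
- The arm moves only by the tool move_arm, never from a script. Its argument "series" is a list of rows, each an object of numbers: "gripper": the closure, from 0 (fully open) to 1 (shut); "tx", "ty", "tz": the shift along the tool's x, y, z in cm; "ax", "ay", "az": the turn, a rotation vector about the tool's x, y, z in degrees. A call has 1 to 12 rows; each row shifts and turns the commanded pose from where the row before left it, along the tool's axes as they then stand; what a row does not reach is not made up. A row lasts 1/10 s, in which the tool goes at most 50 mm and 8.59 degrees, less where a joint would pass 70% of its speed; a pose out of reach is approached as far as the arm can. A call is refused whole if a number of a shift passes 5 or a number of a turn 8.59, either way. A call with a gripper value outside its range is refused whole. The fingers move at their own pace and stop on an object; "grip_force" is the grip in N (left out, the last holds). Time passes only in rows, so rows that do not move let the fingers close. It gives the time, the measured TCP pose, the force and the opening at its end, in the units of the state.
- monitor.read_state(): the state, without advancing time (a new reading comes with each control period).
- get_image(name): name is "scene" or "top"; returns a dict with "image" (420x560x3 uint8, red, green, blue), "camera_matrix" (3x3 intrinsics, pixels), "xyz" and "rotation" of the camera in the world. Camera axes: x right, y down, z forward; pixel columns grow to the right and rows downward; lengths in m; the calibration is good to about 2 mm. A picture is of the moment at which its call begins. There is no depth.
- order.sign_off(): hands the job in, once; it reports no verdict.
Trained networks look in a picture, given as the dict that the camera call returned (one of the last four; its "shot" number tells which), for a name from the list of things; names that differ only in an ending like _2 or _b are one class to them, and where a whole thing is asked for, a point or a joint stands for the part that bears it (a point fixed in the world has none). Each returns a list of dicts, best first, with "p" (0 to 1); they miss things now and then, are a little off and sometimes report something else, mostly with a low value. They report only what shows in the picture. A call takes as long as a camera call. They do not tell look-alikes from the thing itself.
- silhouettes(picture, name): "region" (420x560 bool, what is visible of it) and "extent" ([centre column, centre row, width, height] in pixels, round what is visible of it).
The state is a dict: "clock": time; "joints": joint angles; "qd": joint speeds; "effort": joint torques, N m; "position": TCP position; "eef_rot": TCP orientation; "force": force on the tool from outside, world axes, zero at the start; "moment": the same for the moment, N m; "grip_width": finger opening in m.
Only numpy, scipy, OpenCV 4.12 (cv2) and the standard library are available. Lean on these libraries where they do the work, as an engineer would, in place of code of your own. Each camera call takes 0.05 s, during which the arm holds its last target.

## Working session

There is one attempt and no reset: what is moved stays moved. The work goes in short steps, Python scripts to look and compute and a tool call to move; the robot and the scene stay as the last step left them, time stands still between calls to the robot, and variables do not carry over. Pictures are saved under pics/ and viewed, and the job is handed in when it is done.

Besides the shell and the picture viewer there is one more tool, called after "Emit:" by a JSON object that holds its "name" and its "arguments", one argument or row to a line. move_arm: Moves the arm, as the interface text tells. Its arguments: {"type":"object","properties":{"series":{"type":"array","items":{"type":"object","properties":{"gripper":{"type":"number"},"tx":{"type":"number"},"ty":{"type":"number"},"tz":{"type":"number"},"ax":{"type":"number"},"ay":{"type":"number"},"az":{"type":"number"}}}},"grip_force":{"type":"number"}},"required":["series"]}

```bash
mkdir -p pics; ls
python3 - <<'E'
from rig import monitor,get_image,silhouettes
import cv2,numpy as np
s=monitor.read_state();print(s)
for n in ["scene","top"]:
    d=get_image(n);cv2.imwrite(f"pics/{n}0.png",d["image"][:,:,::-1])
    print(n,d["camera_matrix"],d["xyz"],d["rotation"])
    for k in ["deck","carrier","dish","reader","spare_dish","small_bottle","timer","green_bottle"]:
        for r in silhouettes(d,k)[:4]: print(k,round(r["p"],2),np.round(r["extent"],1),r["region"].sum())
E
```

```text
pics
{'clock': 0.0, 'joints': array([ 1.08238345e+00,  3.51267684e-01,  1.65240155e+00,  4.19322792e-05,
        1.13908080e+00, -8.45895197e-02]), 'qd': array([-1.55268410e-03, -1.86596686e-03,  6.26951221e-04,  4.26095534e-04,
        5.23990987e-04,  6.62063240e-05]), 'effort': array([-6.77250955e-04, -5.06081736e+01, -2.91408098e+01,  3.66482686e-05,
        4.38302857e-03,  2.81500962e-05]), 'position': array([0.21592902, 0.5054983 , 0.23074976]), 'eef_rot': array([-6.29976982e-01, -3.07740898e+00,  1.72680808e-03]), 'force': array([-0.36492172,  0.06180693, -0.63642085]), 'moment': array([ 0.01813604, -0.01289788,  0.00553617]), 'grip_width': 0.08543591752020177}
scene [[423.24776667   0.         276.72005806]
 [  0.         423.24776667 211.17077744]
 [  0.           0.           1.        ]] [-0.11866833 -0.67270613  1.00107343] [-2.20682434  0.9093033  -0.39114687]
deck 0.7 [294.6 235.8  92.3  91.2] 3819
carrier 0.81 [351.9 271.   22.1  21.7] 375
carrier 0.75 [296.8 250.6  30.7  30.5] 417
carrier 0.58 [236.3 207.5  41.2  33.4] 1108
dish 0.8 [295.4 248.5  19.2  13. ] 271
read
[... 172 characters left out ...]
6. ] 328
top [[413.50285197   0.         281.01509914]
 [  0.         413.50285197 213.06926327]
 [  0.           0.           1.        ]] [ 0.27374208 -0.01026929  1.28851362] [-2.0135914   2.17705452 -0.25762788]
deck 0.97 [306.9 222.3  71.5  75.7] 3851
carrier 0.87 [236.5 241.4  40.6  41.6] 1366
carrier 0.73 [323.5 237.1  31.8  31.6] 469
carrier 0.52 [371.8 213.5  24.7  17.4] 356
dish 0.78 [323.4 235.   17.5  17.6] 286
dish 0.34 [305.9 222.   69.6  78.2] 3933
reader 0.92 [306.1 222.5  76.8  75.8] 3887
spare_dish 0.57 [202.7 273.5  18.6  19. ] 266
small_bottle 0.65 [163.2 260.1  13.6  19.1] 139
green_bottle 0.78 [216.3 193.6  20.5  19.5] 291
green_bottle 0.52 [323.8 236.4  32.5  28.1] 319
```

Run:
```python
import cv2
a=cv2.imread("pics/top0.png");cv2.imwrite("pics/top0b.png",cv2.resize(a[150:300,130:420],None,fx=2.7,fy=2.7,interpolation=cv2.INTER_CUBIC))
a=cv2.imread("pics/scene0.png");cv2.imwrite("pics/scene0b.png",cv2.resize(a[140:310,150:410],None,fx=3,fy=3,interpolation=cv2.INTER_CUBIC))
```

```text
(no output)
```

View pics/top0.png

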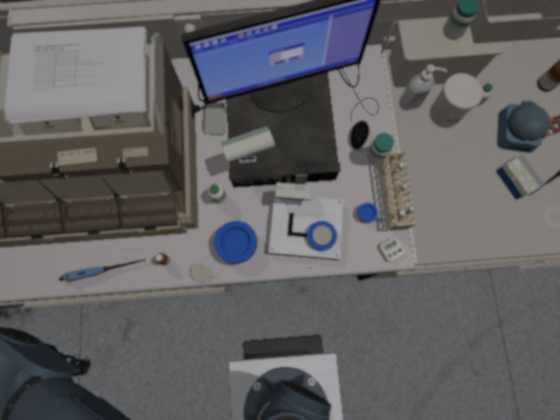

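View pics/top0b.png

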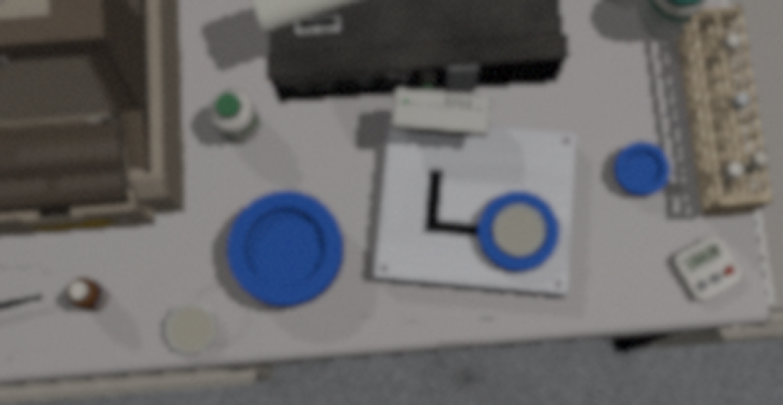

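View pics/scene0b.png

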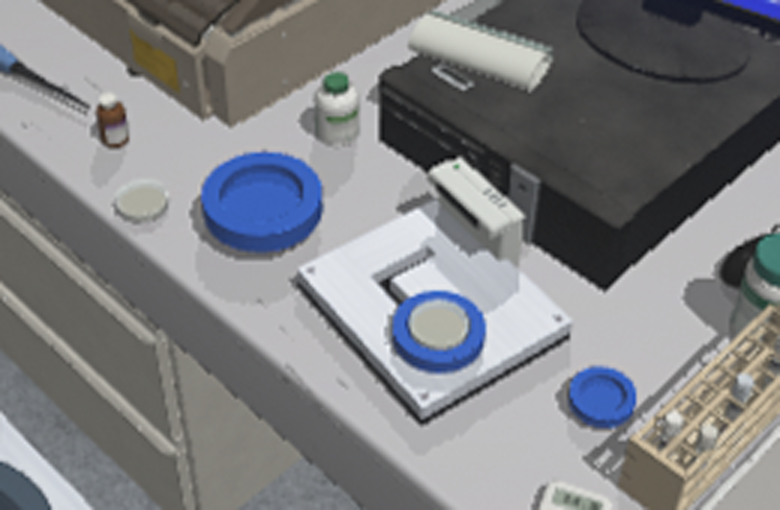

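```bash
cat > h.py <<'E'
import numpy as np,cv2
from scipy.spatial.transform import Rotation as R
def proj(d,P):
    Rm=np.asarray(d["rotation"]); Rm=R.from_rotvec(Rm).as_matrix() if Rm.size==3 else Rm
    c=(np.atleast_2d(P)-d["xyz"])@Rm
    K=d["camera_matrix"]; return c[:,:2]/c[:,2:]*K[0,0]+[K[0,2],K[1,2]]
def ray(d,uv,z):
    Rm=R.from_rotvec(d["rotation"]).as_matrix();K=d["camera_matrix"]
    r=Rm@np.array([(uv[0]-K[0,2])/K[0,0],(uv[1]-K[1,2])/K[0,0],1]);t=(z-d["xyz"][2])/r[2]
    return np.array(d["xyz"])+t*r
def d2w(p,x,y,yaw):
    p=np.atleast_2d(p);c,s=np.cos(yaw),np.sin(yaw)
    return np.c_[x+c*p[:,0]-s*p[:,1],y+s*p[:,0]+c*p[:,1],p[:,2]]
E
cat > fit.py <<'E'
from h import *
from rig import get_image,silhouettes
from scipy.optimize import least_squares
D={n:get_image(n) for n in ["top","scene"]}
cor={"BL":(-.095,.11,.03),"BR":(-.095,-.11,.03),"TR":(.095,-.11,.03)}
obs={"top":{"BL":(372/2.7+130,280/2.7+150),"BR":(566/2.7+130,296/2.7+150),"TR":(577/2.7+130,133/2.7+150)},
"scene":{"BL":(298/3+150,280/3+140),"BR":(420/3+150,410/3+140),"TR":(570/3+150,325/3+140)}}
for n in D:
  for k in cor: print(n,k,np.round(ray(D[n],obs[n][k],.03),4))
def f(q,ns=("top","scene")):
  return np.concatenate([(proj(D[n],d2w(cor[k],*q))-obs[n][k]).ravel() for n in ns for k in cor])
for ns in [("top",),("scene",),("top","scene")]:
  s=least_squares(f,[.45,-.05,0],args=(ns,));print(ns,np.round(s.x,4),np.round(s.fun,1))
q=s.x;np.save("q.npy",q)
for n in D:
  for r in silhouettes(D[n],"carrier")+silhouettes(D[n],"dish"):
    e=r["extent"];w=ray(D[n],e[:2],.045);c,sn=np.cos(q[2]),np.sin(q[2]);dd=w[:2]-q[:2]
    print(n,round(r["p"],2),np.round(w[:2],4),"deck",np.round([c*dd[0]+sn*dd[1],-sn*dd[0]+c*dd[1]],4))
for n in D:
  im=cv2.resize(D[n]["image"][:,:,::-1],None,fx=3,fy=3,interpolation=cv2.INTER_CUBIC)
  def line(P,col,cl=True):
    uv=((proj(D[n],d2w(P,*q))+.5)*3).astype(np.int32);cv2.polylines(im,[uv],cl,col,1)
  line([(-.095,.11,.03),(-.095,-.11,.03),(.095,-.11,.03),(.095,.11,.03)],(0,0,255))
  line([(-.038,-.058,.03),(-.038,.058,.03),(.038,.058,.03),(.038,.042,.03),(-.022,.042,.03),(-.022,-.058,.03)],(0,255,0))
  line([(.068,-.005,.088),(.068,.105,.088),(.115,.105,.088),(.115,-.005,.088)],(255,0,255))
  x,y=proj(D[n],d2w((0,0,.03),*q))[0]*3
  cv2.imwrite(f"pics/fit_{n}.png",im[int(y)-250:int(y)+250,int(x)-300:int(x)+300])
E
python3 fit.py
```

```text
top BL [0.4555 0.021  0.03  ]
top BR [ 0.4203 -0.196   0.03  ]
top TR [ 0.6092 -0.23    0.03  ]
scene BL [0.4512 0.0036 0.03  ]
scene BR [ 0.4217 -0.1986  0.03  ]
scene TR [ 0.604  -0.2318  0.03  ]
('top',) [ 0.5322 -0.104  -0.1657] [ 0.3 -0.4  0.3 -0.  -0.5  0.5]
('scene',) [ 0.53   -0.1099 -0.1576] [-1.7 -2.1  0.6  1.6  1.  -0.2]
('top', 'scene') [ 0.5316 -0.1066 -0.1626] [ 1.2 -0.2  1.2 -0.   0.2  0.5 -1.9 -3.1 -0.1  0.6  0.4 -0.9]
top 0.92 [0.4925 0.1167] deck [-0.0748  0.214 ]
top 0.87 [ 0.5533 -0.2995] deck [ 0.0526 -0.1868]
top 0.7 [ 0.4938 -0.1549] deck [-0.0295 -0.0537]
top 0.88 [ 0.494  -0.1481] deck [-0.0304 -0.047 ]
scene 0.81 [ 0.4892 -0.154 ] deck [-0.0342 -0.0537]
scene 0.76 [0.4898 0.113 ] deck [-0.0769  0.21  ]
scene 0.69 [ 0.551  -0.3152] deck [ 0.0529 -0.2026]
scene 0.61 [0.4574 0.3203] deck [-0.1424  0.4093]
scene 0.8 [ 0.4935 -0.1492] deck [-0.0308 -0.0482]
```

View pics/fit_top.png

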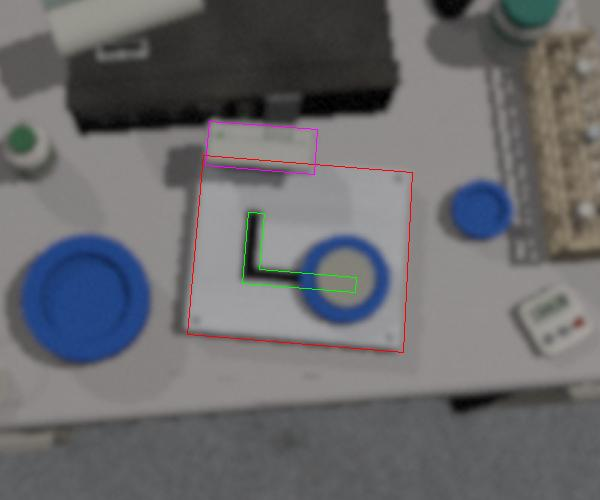

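View pics/fit_scene.png

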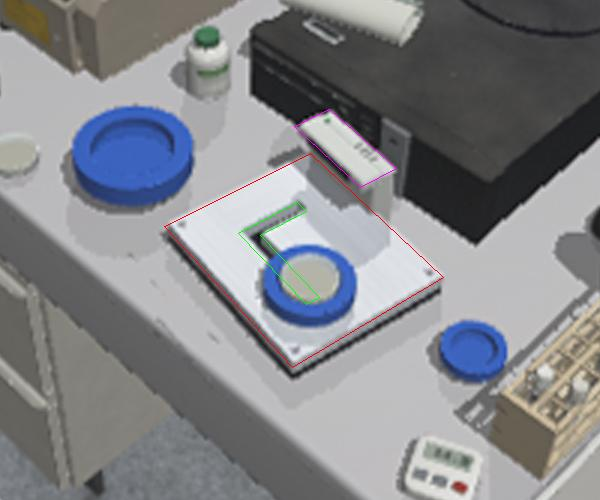

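```bash
sed -i 's|"BL":(298/3+150,280/3+140)|"BL":(300.5/3+150,283/3+140)|' fit.py
python3 - <<'E'
from h import *
im=cv2.imread("pics/scene0.png");cv2.imwrite("pics/sc8.png",cv2.resize(im[200:290,240:350],None,fx=7,fy=6.6667*1.05,interpolation=cv2.INTER_LINEAR) if 0 else cv2.resize(im[205:285,240:350],None,fx=7,fy=7,interpolation=cv2.INTER_LINEAR))
im=cv2.imread("pics/top0.png");cv2.imwrite("pics/tp8.png",cv2.resize(im[185:265,260:355],None,fx=7,fy=7,interpolation=cv2.INTER_LINEAR))
E
```

```text
(no output)
```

View pics/sc8.png

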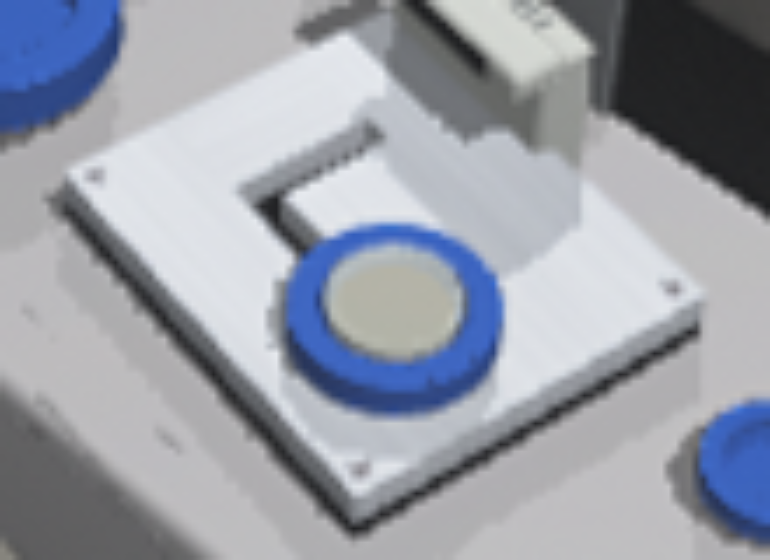

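View pics/tp8.png

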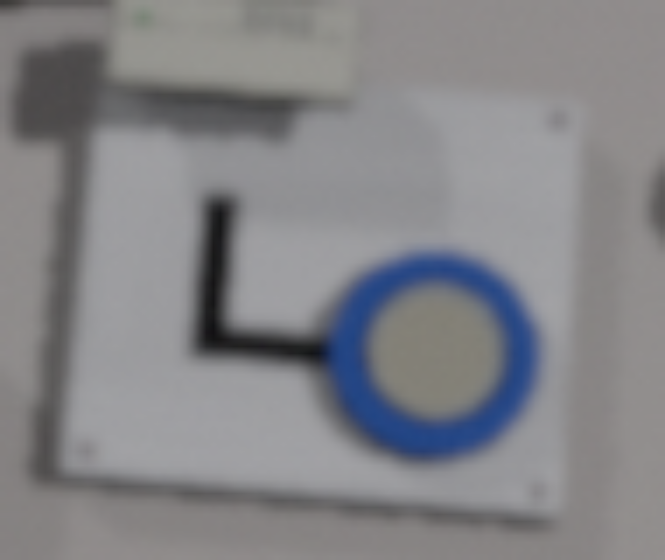

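```bash
python3 - <<'E'
s=open("fit.py").read()
i=s.index("cor=");j=s.index("for n in D:\n  for k")
s=s[:i]+'''cor={"BL":(-.095,.11,.03),"BR":(-.095,-.11,.03),"TR":(.095,-.11,.03),"TL":(.095,.11,.03),"SC":(-.038,.058,.03),"SE":(.038,.058,.03)}
T=lambda u,v:(u/7+260-.43,v/7+185-.43)
S=lambda u,v:(u/7+240-.43,v/7+205-.43)
obs={"top":{"BL":T(58,472),"BR":T(560,513),"TR":T(583,100),"SC":T(195,352),"SE":T(207,197)},
"scene":{"BL":S(66,178),"BR":S(352,492),"TR":S(703,295),"TL":S(347,35),"SC":S(240,190),"SE":S(370,122)}}
'''+s[j:].replace("for k in cor","for k in obs[n]")
open("fit.py","w").write(s)
E
python3 fit.py
```

```text
top BL [0.4608 0.0204 0.03  ]
top BR [ 0.4258 -0.1965  0.03  ]
top TR [ 0.6107 -0.2275  0.03  ]
top SC [ 0.5092 -0.0437  0.03  ]
top SE [ 0.5791 -0.0547  0.03  ]
scene BL [0.4599 0.0147 0.03  ]
scene BR [ 0.426  -0.1939  0.03  ]
scene TR [ 0.609  -0.2277  0.03  ]
scene TL [ 0.6147 -0.0101  0.03  ]
scene SC [ 0.51   -0.0447  0.03  ]
scene SE [ 0.5815 -0.0564  0.03  ]
('top',) [ 0.5357 -0.1047 -0.1649] [ 0.3  0.2  0.4  0.6  0.4 -0.2 -0.7  0.5 -0.4 -1.1]
('scene',) [ 0.5322 -0.1047 -0.1341] [-2.2  0.8  1.2  2.   0.2 -0.7  5.1 -4.2 -2.4  0.9 -1.8 -0. ]
('top', 'scene') [ 0.534  -0.1043 -0.1485] [ 0.7  1.4  0.9  0.6 -0.2 -0.3 -0.7  1.4 -0.7 -0.3 -1.7 -0.1  0.8  1.5
  0.4 -0.6  6.  -4.5 -1.9  0.3 -1.2 -0.4]
top 0.81 [0.4904 0.1183] deck [-0.076   0.2136]
top 0.69 [ 0.4947 -0.1559] deck [-0.0313 -0.0569]
top 0.62 [ 0.5616 -0.304 ] deck [ 0.0569 -0.1935]
top 0.35 [ 0.5351 -0.1075] deck [ 0.0016 -0.0031]
top 0.56 [ 0.4978 -0.1436] deck [-0.03   -0.0443]
scene 0.84 [ 0.4918 -0.1528] deck [-0.0346 -0.0543]
scene 0.57 [0.4868 0.112 ] deck [-0.0787  0.2069]
scene 0.83 [ 0.4955 -0.1469] deck [-0.0318 -0.0479]
scene 0.36 [ 0.5354 -0.1102] deck [ 0.0023 -0.0057]
scene 0.22 [ 0.4216 -0.3828] deck [-0.07   -0.2921]
```

```bash
sed -i 's|"TL":S(347,35),||' fit.py; python3 fit.py | grep "^("
python3 - <<'E'
from h import *
q=np.load("q.npy")
for n,p in dict(start=(-.03,-.05,.03),corner=(-.03,.052,.03),home=(.032,.05,.03)).items(): print(n,d2w(p,*q).round(4))
E
```

```text
('top',) [ 0.5357 -0.1047 -0.1649] [ 0.3  0.2  0.4  0.6  0.4 -0.2 -0.7  0.5 -0.4 -1.1]
('scene',) [ 0.5361 -0.1055 -0.1733] [-0.6 -1.   0.3  1.2  1.   0.1 -1.  -0.3  0.1 -0.6]
('top', 'scene') [ 0.536  -0.1051 -0.1686] [ 0.4 -0.   0.4  0.6  0.6 -0.2 -0.7  0.4 -0.2 -1.2 -0.8 -0.9  0.4  1.2
start [[ 0.498  -0.1494  0.03  ]]
corner [[ 0.5151 -0.0488  0.03  ]]
home [[ 0.5759 -0.0612  0.03  ]]
```

View pics/fit_scene.png

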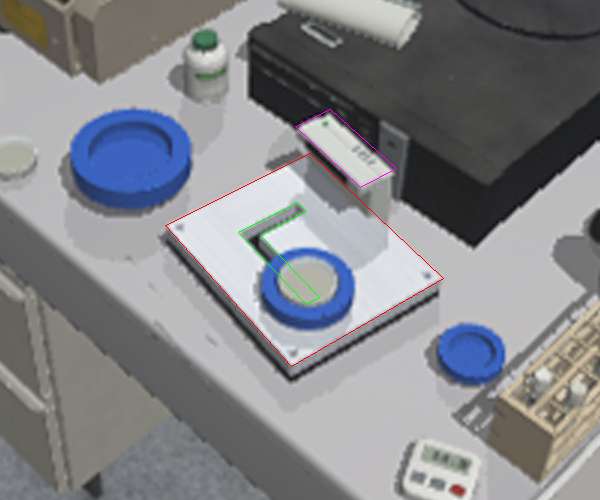

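View pics/fit_top.png

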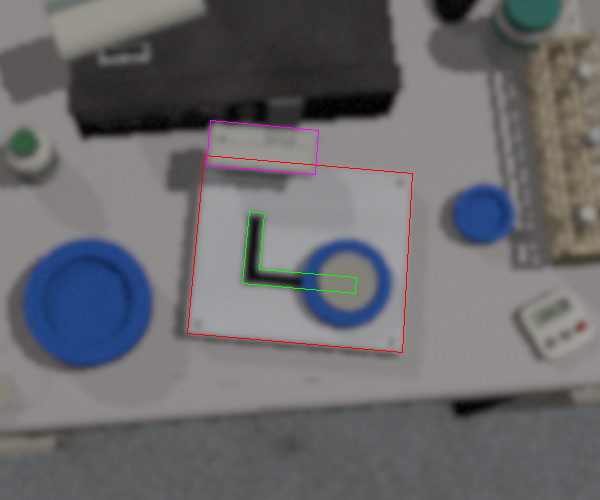

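```bash
cat >> h.py <<'E'
Q=np.array([.536,-.105,-.168])
def tell(target=None):
    from rig import monitor
    s=monitor.read_state();p=s["position"];Rt=R.from_rotvec(s["eef_rot"]).as_matrix()
    c,sn=np.cos(Q[2]),np.sin(Q[2]);M=np.array([[c,-sn,0],[sn,c,0],[0,0,1]])
    D=M.T@(p-[Q[0],Q[1],0]);F=M.T@s["force"]
    print("t",round(s["clock"],2),"deck pos mm",(D*1e3).round(1),"F deck",F.round(1),"grip",round(s["grip_width"],4),"j",s["joints"].round(2))
    Rg=np.c_[-M[:,0],M[:,1],[0,0,-1]]
    print("turn tool deg",np.degrees(R.from_matrix(Rt.T@Rg).as_rotvec()).round(1))
    if target is not None:
        w=M@np.array(target)+[Q[0],Q[1],0]
        print("shift cm, tool as is",(Rt.T@(w-p)*100).round(2),"aligned tool",(Rg.T@(w-p)*100).round(2))
E
python3 -c "
from h import *;tell((-.03,-.122,.231))"
```

```text
t 1.8 deck pos mm [-417.6  548.7  231.3] F deck [-0.2  0.4  0.1] grip 0.0855 j [ 1.08  0.35  1.65  0.    1.14 -0.08]
turn tool deg [ -0.   -0.  -13.5]
shift cm, tool as is [-5.335e+01 -5.616e+01  3.000e-02] aligned tool [-3.876e+01 -6.707e+01  3.000e-02]
```

Emit:
{"name": "move_arm", "arguments": {
  "series": [
    {"gripper":1,"az":-6.75},
    {"gripper":1,"az":-6.75},
    {"gripper":1,"tx":-1.9,"ty":-3.3},
    {"gripper":1,"tx":-1.9,"ty":-3.3},
    {"gripper":1,"tx":-1.9,"ty":-3.3},
    {"gripper":1,"tx":-1.9,"ty":-3.3},
    {"gripper":1,"tx":-1.9,"ty":-3.3},
    {"gripper":1,"tx":-1.9,"ty":-3.3},
    {"gripper":1,"tx":-1.9,"ty":-3.3},
    {"gripper":1,"tx":-1.9,"ty":-3.3},
    {"gripper":1,"tx":-1.9,"ty":-3.3},
    {"gripper":1,"tx":-1.9,"ty":-3.3}
  ],
  "grip_force": 40
}}

```text
validation failed for argument at $.se...
```

```bash
python3 -c "
from h import *;tell((-.03,-.122,.231))"
```

```text
t 1.8 deck pos mm [-417.6  548.7  231.3] F deck [-0.2  0.4  0.1] grip 0.0855 j [ 1.08  0.35  1.65  0.    1.14 -0.08]
turn tool deg [ -0.   -0.  -13.5]
shift cm, tool as is [-5.335e+01 -5.616e+01  3.000e-02] aligned tool [-3.876e+01 -6.707e+01  3.000e-02]
```

Emit:
{"name": "move_arm", "arguments": {
  "series": [
    {"gripper":1.0,"tx":0.0,"ty":0.0,"tz":0.0,"ax":0.0,"ay":0.0,"az":-6.75},
    {"gripper":1.0,"tx":0.0,"ty":0.0,"tz":0.0,"ax":0.0,"ay":0.0,"az":-6.75}
  ],
  "grip_force": 40
}}

```text
clock: 2.0
position: [0.2161, 0.5058, 0.2313]
eef_rot: [-0.257, -3.131, -0.0]
force: [-0.2, -0.7, 0.8]
grip_width: 0.0589
```

Emit:
{"name": "move_arm", "arguments": {
  "series": [
    {"gripper":1,"tx":-1.9,"ty":-3.3,"tz":0,"ax":0,"ay":0,"az":0},
    {"gripper":1,"tx":-1.9,"ty":-3.3,"tz":0,"ax":0,"ay":0,"az":0},
    {"gripper":1,"tx":-1.9,"ty":-3.3,"tz":0,"ax":0,"ay":0,"az":0},
    {"gripper":1,"tx":-1.9,"ty":-3.3,"tz":0,"ax":0,"ay":0,"az":0},
    {"gripper":1,"tx":-1.9,"ty":-3.3,"tz":0,"ax":0,"ay":0,"az":0},
    {"gripper":1,"tx":-1.9,"ty":-3.3,"tz":0,"ax":0,"ay":0,"az":0},
    {"gripper":1,"tx":-1.9,"ty":-3.3,"tz":0,"ax":0,"ay":0,"az":0},
    {"gripper":1,"tx":-1.9,"ty":-3.3,"tz":0,"ax":0,"ay":0,"az":0},
    {"gripper":1,"tx":-1.9,"ty":-3.3,"tz":0,"ax":0,"ay":0,"az":0},
    {"gripper":1,"tx":-1.9,"ty":-3.3,"tz":0,"ax":0,"ay":0,"az":0}
  ]
}}

```text
clock: 3.0
position: [0.3485, 0.1472, 0.2315]
eef_rot: [0.264, 3.13, 0.0]
force: [0.1, 0.0, 0.1]
grip_width: -0.0001
```

```bash
python3 -c "
from h import *;tell((-.03,-.122,.231))"
```

```text
t 3.0 deck pos mm [-227.1  217.3  231.5] F deck [0.1 0.  0.1] grip -0.0001 j [ 0.28  0.03  2.05  0.    1.06 -1.13]
turn tool deg [ 0.  0. -0.]
shift cm, tool as is [-19.71 -33.93   0.05] aligned tool [-19.71 -33.93   0.05]
```

Emit:
{"name": "move_arm", "arguments": {
  "series": [
    {"gripper":1,"tx":-1.8,"ty":-3.1,"tz":0,"ax":0,"ay":0,"az":0},
    {"gripper":1,"tx":-1.8,"ty":-3.1,"tz":0,"ax":0,"ay":0,"az":0},
    {"gripper":1,"tx":-1.8,"ty":-3.1,"tz":0,"ax":0,"ay":0,"az":0},
    {"gripper":1,"tx":-1.8,"ty":-3.1,"tz":0,"ax":0,"ay":0,"az":0},
    {"gripper":1,"tx":-1.8,"ty":-3.1,"tz":0,"ax":0,"ay":0,"az":0},
    {"gripper":1,"tx":-1.8,"ty":-3.1,"tz":0,"ax":0,"ay":0,"az":0},
    {"gripper":1,"tx":-1.8,"ty":-3.1,"tz":0,"ax":0,"ay":0,"az":0},
    {"gripper":1,"tx":-1.8,"ty":-3.1,"tz":0,"ax":0,"ay":0,"az":0},
    {"gripper":1,"tx":-1.8,"ty":-3.1,"tz":0,"ax":0,"ay":0,"az":0},
    {"gripper":1,"tx":-1.8,"ty":-3.1,"tz":0,"ax":0,"ay":0,"az":0},
    {"gripper":1,"tx":-1.7,"ty":-2.9,"tz":0,"ax":0,"ay":0,"az":0}
  ]
}}

```text
clock: 4.1
position: [0.486, -0.2202, 0.2313]
eef_rot: [0.264, 3.13, -0.0]
force: [0.3, -0.8, -0.1]
grip_width: 0.0001
```

```bash
python3 -c "
from h import *;tell((-.03,-.122,.037))"
```

```text
t 4.1 deck pos mm [ -30.  -122.   231.3] F deck [ 0.4 -0.7 -0.1] grip 0.0001 j [-0.51  0.32  1.69 -0.    1.13 -1.92]
turn tool deg [-0.  0. -0.]
shift cm, tool as is [-0.   -0.   19.43] aligned tool [-0.   -0.   19.43]
```

Emit:
{"name": "move_arm", "arguments": {
  "series": [
    {"gripper":1,"tx":0,"ty":0,"tz":3.5,"ax":0,"ay":0,"az":0},
    {"gripper":1,"tx":0,"ty":0,"tz":3.5,"ax":0,"ay":0,"az":0},
    {"gripper":1,"tx":0,"ty":0,"tz":3.5,"ax":0,"ay":0,"az":0},
    {"gripper":1,"tx":0,"ty":0,"tz":3.5,"ax":0,"ay":0,"az":0},
    {"gripper":1,"tx":0,"ty":0,"tz":2.0,"ax":0,"ay":0,"az":0},
    {"gripper":1,"tx":0,"ty":0,"tz":0.8,"ax":0,"ay":0,"az":0},
    {"gripper":1,"tx":0,"ty":0,"tz":0,"ax":0,"ay":0,"az":0}
  ]
}}

```text
clock: 4.8
position: [0.4854, -0.2185, 0.0628]
eef_rot: [-0.264, -3.129, -0.001]
force: [-0.0, 0.0, 0.4]
grip_width: 0.0
```

```bash
cat > look.py <<'E'
import sys
from h import *
from rig import get_image,silhouettes
tell((-.03,-.122,.037))
c,sn=np.cos(Q[2]),np.sin(Q[2]);O=[]
for n in ["top","scene"]:
    d=get_image(n)
    for k in ["carrier","dish"]:
        for r in silhouettes(d,k)[:4]:
            w=ray(d,r["extent"][:2],.047)[:2]-Q[:2]
            print(n,k,round(r["p"],2),"deck mm",(1e3*np.array([c*w[0]+sn*w[1],-sn*w[0]+c*w[1]])).round(1))
    u,v=proj(d,d2w((0,0,.05),*Q))[0].astype(int)
    O.append(cv2.resize(d["image"][v-65:v+65,u-65:u+65,::-1],(400,400),interpolation=cv2.INTER_CUBIC))
cv2.imwrite(f"pics/{sys.argv[1]}.png",np.hstack(O))
E
python3 look.py a1
```

```text
t 4.8 deck pos mm [ -30.9 -120.3   62.8] F deck [-0.   0.   0.4] grip 0.0 j [-0.51  0.56  1.82 -0.    0.76 -1.91]
turn tool deg [ 0.  -0.1 -0. ]
shift cm, tool as is [-0.09 -0.17  2.58] aligned tool [-0.09 -0.17  2.58]
top carrier 0.73 deck mm [-68.7 213. ]
top carrier 0.56 deck mm [-33.  -45.9]
top dish 0.69 deck mm [-38.2 -43.5]
top dish 0.58 deck mm [-150.3  425. ]
scene carrier 0.82 deck mm [-80.5 201.4]
scene carrier 0.74 deck mm [  45.  -202.2]
scene carrier 0.73 deck mm [-42.9 -53.4]
scene dish 0.67 deck mm [-35.4 -49.8]
```

View pics/a1.png

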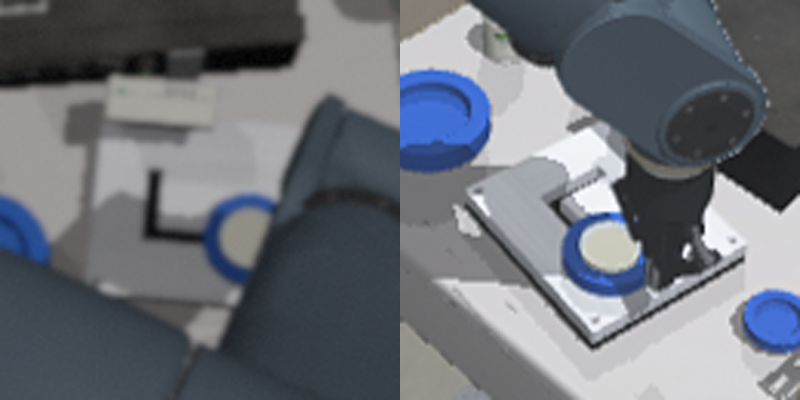

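Emit:
{"name": "move_arm", "arguments": {
  "series": [
    {"gripper":1,"tx":-0.1,"ty":-0.7,"tz":0,"ax":0,"ay":0,"az":0},
    {"gripper":1,"tx":0,"ty":0,"tz":1.0,"ax":0,"ay":0,"az":0},
    {"gripper":1,"tx":0,"ty":0,"tz":1.0,"ax":0,"ay":0,"az":0},
    {"gripper":1,"tx":0,"ty":0,"tz":0.5,"ax":0,"ay":0,"az":0},
    {"gripper":1,"tx":0,"ty":0,"tz":0,"ax":0,"ay":0,"az":0}
  ]
}}

```text
clock: 5.6
position: [0.4848, -0.2253, 0.0371]
eef_rot: [-0.264, -3.129, -0.001]
force: [0.2, -0.0, -0.3]
grip_width: 0.0002
```

```bash
python3 look.py a2
```

```text
t 5.6 deck pos mm [ -30.3 -127.1   37.1] F deck [ 0.2 -0.  -0.3] grip 0.0002 j [-0.52  0.61  1.82  0.    0.72 -1.92]
turn tool deg [ 0.  -0.1 -0. ]
shift cm, tool as is [-0.03  0.51  0.01] aligned tool [-0.03  0.51  0.01]
top carrier 0.55 deck mm [-33.5 -40.8]
top dish 0.69 deck mm [-32.9 -43.2]
scene carrier 0.89 deck mm [-81.5 200.4]
scene carrier 0.57 deck mm [  48.2 -204.9]
scene carrier 0.52 deck mm [-43.4 -53.5]
scene dish 0.75 deck mm [-32.4 -46.3]
```

View pics/a2.png

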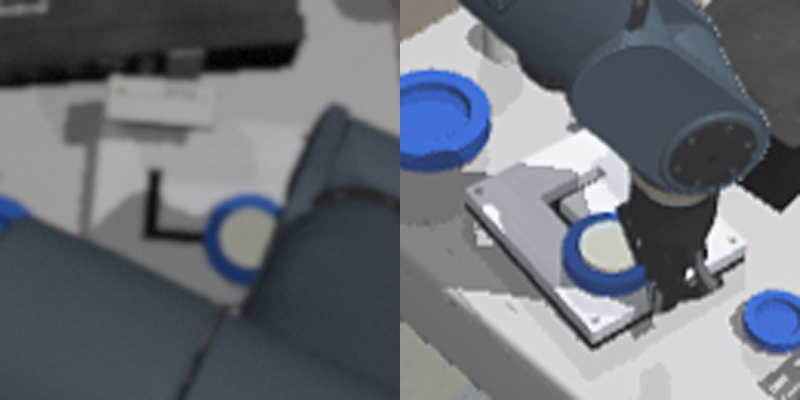

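Emit:
{"name": "move_arm", "arguments": {
  "series": [
    {"gripper":1,"tx":0,"ty":0.6,"tz":0,"ax":0,"ay":0,"az":0},
    {"gripper":1,"tx":0,"ty":0.5,"tz":0,"ax":0,"ay":0,"az":0},
    {"gripper":1,"tx":0,"ty":0.5,"tz":0,"ax":0,"ay":0,"az":0},
    {"gripper":1,"tx":0,"ty":0.5,"tz":0,"ax":0,"ay":0,"az":0},
    {"gripper":1,"tx":0,"ty":0.5,"tz":0,"ax":0,"ay":0,"az":0},
    {"gripper":1,"tx":0,"ty":0.5,"tz":0,"ax":0,"ay":0,"az":0},
    {"gripper":1,"tx":0,"ty":0.5,"tz":0,"ax":0,"ay":0,"az":0},
    {"gripper":1,"tx":0,"ty":0.5,"tz":0,"ax":0,"ay":0,"az":0}
  ]
}}

```text
clock: 6.7
position: [0.4924, -0.1849, 0.0383]
eef_rot: [0.264, 3.13, -0.0]
force: [-0.8, -1.9, 0.6]
grip_width: 0.0001
```

```bash
python3 look.py a3
```

```text
t 6.7 deck pos mm [-29.6 -86.   38.3] F deck [-0.5 -2.   0.6] grip 0.0001 j [-0.45  0.59  1.85 -0.    0.7  -1.85]
turn tool deg [-0.  0. -0.]
shift cm, tool as is [ 0.04 -3.6   0.13] aligned tool [ 0.04 -3.6   0.13]
top carrier 0.68 deck mm [-31.9  -9.2]
top carrier 0.57 deck mm [-48.1 208. ]
top dish 0.56 deck mm [-27.6  -9.5]
scene carrier 0.84 deck mm [-44.7 -29.2]
scene carrier 0.81 deck mm [-78.7 200.1]
scene carrier 0.55 deck mm [  45.5 -200.9]
scene dish 0.6 deck mm [-35.  -25.6]
```

View pics/a3.png

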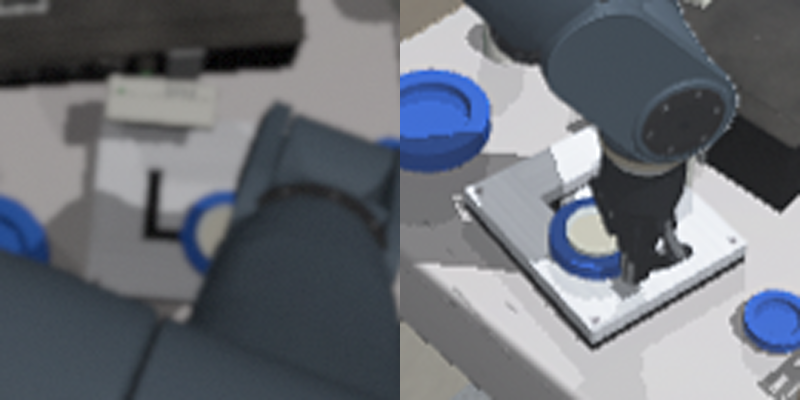

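Emit:
{"name": "move_arm", "arguments": {
  "series": [
    {"gripper":1,"tx":0,"ty":0.5,"tz":0,"ax":0,"ay":0,"az":0},
    {"gripper":1,"tx":0,"ty":0.5,"tz":0,"ax":0,"ay":0,"az":0},
    {"gripper":1,"tx":0,"ty":0.5,"tz":0,"ax":0,"ay":0,"az":0},
    {"gripper":1,"tx":0,"ty":0.5,"tz":0,"ax":0,"ay":0,"az":0},
    {"gripper":1,"tx":0,"ty":0.5,"tz":0,"ax":0,"ay":0,"az":0},
    {"gripper":1,"tx":0,"ty":0.5,"tz":0,"ax":0,"ay":0,"az":0},
    {"gripper":1,"tx":0,"ty":0.5,"tz":0,"ax":0,"ay":0,"az":0},
    {"gripper":1,"tx":0,"ty":0.5,"tz":0,"ax":0,"ay":0,"az":0},
    {"gripper":1,"tx":0,"ty":0.5,"tz":0,"ax":0,"ay":0,"az":0},
    {"gripper":1,"tx":0,"ty":0.5,"tz":0,"ax":0,"ay":0,"az":0},
    {"gripper":1,"tx":0,"ty":0.5,"tz":0,"ax":0,"ay":0,"az":0}
  ]
}}

```text
clock: 8.1
position: [0.5016, -0.1306, 0.0383]
eef_rot: [0.264, 3.13, 0.0]
force: [-0.6, -1.1, -0.8]
grip_width: -0.0002
```

```bash
python3 look.py a4
```

```text
t 8.1 deck pos mm [-29.7 -31.   38.3] F deck [-0.4 -1.1 -0.8] grip -0.0002 j [-0.34  0.58  1.87  0.    0.69 -1.75]
turn tool deg [ 0. -0. -0.]
shift cm, tool as is [ 0.03 -9.1   0.13] aligned tool [ 0.03 -9.1   0.13]
top carrier 0.73 deck mm [  57.4 -191.9]
top carrier 0.57 deck mm [ 73.3 290.8]
scene carrier 0.7 deck mm [-83.7 204.7]
scene carrier 0.66 deck mm [  44.5 -202.8]
scene carrier 0.49 deck mm [-44.  21.]
scene dish 0.58 deck mm [-29.4  26.8]
```

View pics/a4.png

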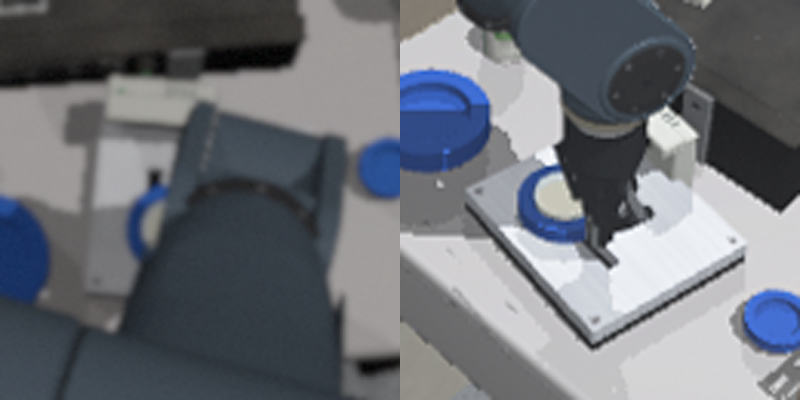

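Emit:
{"name": "move_arm", "arguments": {
  "series": [
    {"gripper":1,"tx":0,"ty":0.5,"tz":0,"ax":0,"ay":0,"az":0},
    {"gripper":1,"tx":0,"ty":0.5,"tz":0,"ax":0,"ay":0,"az":0},
    {"gripper":1,"tx":0,"ty":0.4,"tz":0,"ax":0,"ay":0,"az":0},
    {"gripper":1,"tx":0,"ty":0.3,"tz":0,"ax":0,"ay":0,"az":0},
    {"gripper":1,"tx":0,"ty":0.2,"tz":0,"ax":0,"ay":0,"az":0},
    {"gripper":1,"tx":0,"ty":0,"tz":0,"ax":0,"ay":0,"az":0}
  ]
}}

```text
clock: 9.0
position: [0.5048, -0.112, 0.0383]
eef_rot: [0.263, 3.131, 0.0]
force: [-0.2, 0.1, 0.0]
grip_width: -0.0001
```

```bash
python3 -c "
from h import *;tell()"
```

```text
t 9.0 deck pos mm [-29.6 -12.1  38.3] F deck [-0.2  0.1  0. ] grip -0.0001 j [-0.31  0.58  1.87  0.    0.69 -1.71]
turn tool deg [0. 0. 0.]
```

Emit:
{"name": "move_arm", "arguments": {
  "series": [
    {"gripper":1,"tx":0,"ty":0.2,"tz":0,"ax":0,"ay":0,"az":0},
    {"gripper":1,"tx":0,"ty":0.2,"tz":0,"ax":0,"ay":0,"az":0}
  ]
}}

```text
clock: 9.2
position: [0.5054, -0.1083, 0.0383]
eef_rot: [0.264, 3.13, -0.0]
force: [-0.3, -1.3, 0.1]
grip_width: -0.0001
```

```bash
python3 look.py a5
```

```text
t 9.2 deck pos mm [-29.6  -8.4  38.3] F deck [-0.1 -1.3  0.1] grip -0.0001 j [-0.3   0.58  1.87 -0.    0.69 -1.7 ]
turn tool deg [-0.  0. -0.]
shift cm, tool as is [  0.03 -11.36   0.13] aligned tool [  0.04 -11.36   0.13]
top carrier 0.6 deck mm [-69.9 208.8]
top carrier 0.59 deck mm [  50.2 -190.3]
top dish 0.49 deck mm [-35.9  73.2]
scene carrier 0.85 deck mm [  44.  -207.5]
scene carrier 0.82 deck mm [-86.9 200.2]
scene carrier 0.7 deck mm [-43.5  48.2]
scene dish 0.65 deck mm [-35.3  47.5]
```

View pics/a5.png

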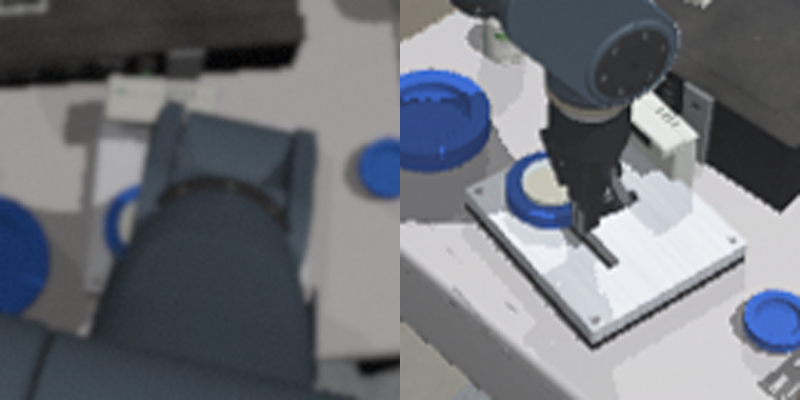

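Emit:
{"name": "move_arm", "arguments": {
  "series": [
    {"gripper":1,"tx":0,"ty":0.15,"tz":0,"ax":0,"ay":0,"az":0},
    {"gripper":1,"tx":0,"ty":0.15,"tz":0,"ax":0,"ay":0,"az":0}
  ]
}}

```text
clock: 9.7
position: [0.5058, -0.1063, 0.0384]
eef_rot: [0.263, 3.131, -0.002]
force: [-4.5, -17.3, 2.4]
grip_width: -0.0
```

Emit:
{"name": "move_arm", "arguments": {
  "series": [
    {"gripper":1,"tx":0,"ty":0,"tz":0,"ax":0,"ay":0,"az":0},
    {"gripper":1,"tx":0,"ty":-0.5,"tz":0,"ax":0,"ay":0,"az":0},
    {"gripper":1,"tx":0,"ty":-1.5,"tz":0,"ax":0,"ay":0,"az":0},
    {"gripper":1,"tx":0,"ty":-1.0,"tz":0,"ax":0,"ay":0,"az":0},
    {"gripper":1,"tx":0,"ty":0,"tz":-3.0,"ax":0,"ay":0,"az":0},
    {"gripper":1,"tx":0,"ty":0,"tz":-3.0,"ax":0,"ay":0,"az":0},
    {"gripper":1,"tx":0,"ty":0,"tz":-3.0,"ax":0,"ay":0,"az":0},
    {"gripper":1,"tx":0,"ty":0,"tz":-1.0,"ax":0,"ay":0,"az":0}
  ]
}}

```text
clock: 10.5
position: [0.5018, -0.136, 0.1409]
eef_rot: [0.264, 3.127, -0.001]
force: [-0.0, -0.5, -1.2]
grip_width: 0.0001
```

```bash
sed -i 's/tell((-.03,-.122,.037))/tell((-.105,.05,.038))/' look.py; python3 look.py a6
```

```text
t 10.5 deck pos mm [-28.5 -36.3 140.9] F deck [ 0.1 -0.5 -1.2] grip 0.0001 j [-0.35  0.41  1.82  0.    0.91 -1.76]
turn tool deg [-0.   0.2 -0. ]
shift cm, tool as is [ 7.69  8.63 10.26] aligned tool [ 7.65  8.63 10.29]
top carrier 0.87 deck mm [-72.6 208.2]
top carrier 0.84 deck mm [  51.8 -193.3]
top carrier 0.6 deck mm [-32.1  57.9]
top dish 0.8 deck mm [-28.9  57.9]
scene carrier 0.89 deck mm [-28.5  42.3]
scene carrier 0.65 deck mm [  40.1 -204.7]
scene carrier 0.61 deck mm [-83. 193.]
scene dish 0.66 deck mm [-34.7  44.6]
```

View pics/a6.png

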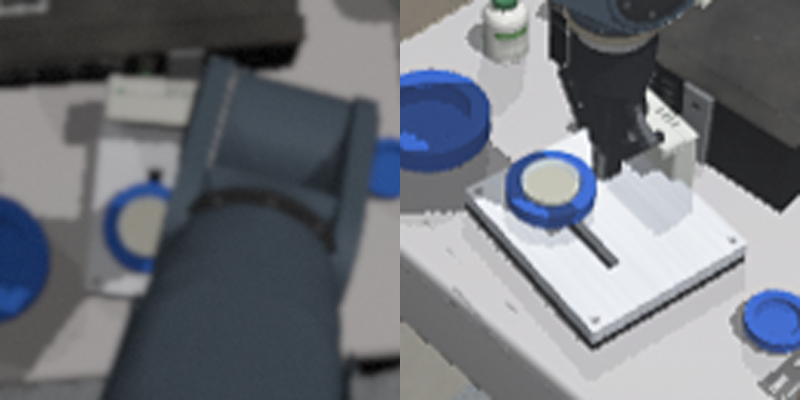

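Emit:
{"name": "move_arm", "arguments": {
  "series": [
    {"gripper":1,"tx":2.6,"ty":0,"tz":0,"ax":0,"ay":0,"az":0},
    {"gripper":1,"tx":2.6,"ty":2.2,"tz":0,"ax":0,"ay":0,"az":0},
    {"gripper":1,"tx":2.5,"ty":2.2,"tz":0,"ax":0,"ay":0,"az":0},
    {"gripper":1,"tx":0,"ty":2.2,"tz":0,"ax":0,"ay":0,"az":0},
    {"gripper":1,"tx":0,"ty":2.0,"tz":0,"ax":0,"ay":0,"az":0},
    {"gripper":1,"tx":0,"ty":0,"tz":2.5,"ax":0,"ay":0,"az":0},
    {"gripper":1,"tx":0,"ty":0,"tz":2.5,"ax":0,"ay":0,"az":0},
    {"gripper":1,"tx":0,"ty":0,"tz":0,"ax":0,"ay":0,"az":0}
  ]
}}

```text
clock: 11.6
position: [0.4373, -0.0368, 0.0855]
eef_rot: [-0.263, -3.124, -0.001]
force: [-0.6, 0.4, 0.4]
grip_width: 0.0
```

```bash
python3 look.py a7
```

```text
t 11.6 deck pos mm [-108.8   50.8   85.5] F deck [-0.7  0.3  0.4] grip 0.0 j [-0.19  0.39  2.05 -0.    0.71 -1.59]
turn tool deg [ 0.  -0.4  0. ]
shift cm, tool as is [-0.41 -0.08  4.74] aligned tool [-0.38 -0.08  4.75]
top carrier 0.91 deck mm [  53.  -189.6]
top carrier 0.57 deck mm [-79.  206.6]
top carrier 0.49 deck mm [ 6.3 47.3]
top dish 0.32 deck mm [ 7.4 -6.9]
scene carrier 0.82 deck mm [  45.  -201.4]
scene carrier 0.7 deck mm [-33.4  41.2]
scene carrier 0.62 deck mm [-96.1 204.9]
scene carrier 0.28 deck mm [-12.2 -11. ]
scene dish 0.61 deck mm [-28.8  46.1]
scene dish 0.56 deck mm [-37.2  42.8]
```

View pics/a7.png

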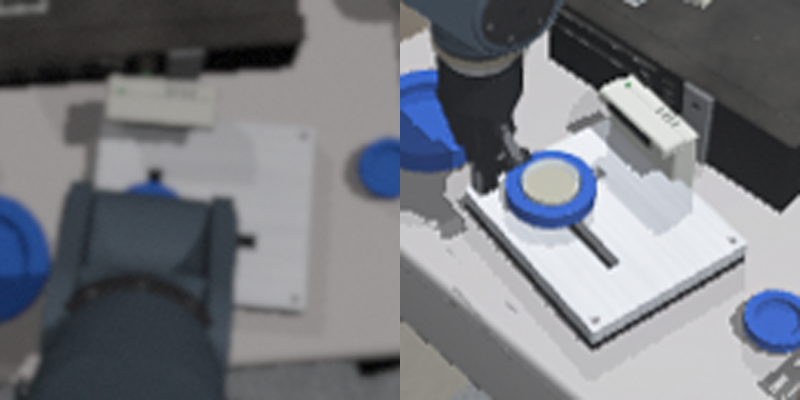

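Emit:
{"name": "move_arm", "arguments": {
  "series": [
    {"gripper":1,"tx":0,"ty":-0.1,"tz":1.5,"ax":0,"ay":0,"az":0},
    {"gripper":1,"tx":0,"ty":0,"tz":1.5,"ax":0,"ay":0,"az":0},
    {"gripper":1,"tx":0,"ty":0,"tz":1.2,"ax":0,"ay":0,"az":0},
    {"gripper":1,"tx":0,"ty":0,"tz":0.5,"ax":0,"ay":0,"az":0},
    {"gripper":1,"tx":0,"ty":0,"tz":0,"ax":0,"ay":0,"az":0}
  ]
}}

```text
clock: 12.4
position: [0.439, -0.0383, 0.0411]
eef_rot: [-0.264, -3.13, -0.0]
force: [0.4, 1.1, 0.7]
grip_width: 0.0003
```

```bash
python3 look.py a8
```

```text
t 12.4 deck pos mm [-106.8   49.6   41.1] F deck [0.2 1.1 0.7] grip 0.0003 j [-0.19  0.48  2.06  0.    0.6  -1.6 ]
turn tool deg [ 0. -0. -0.]
shift cm, tool as is [-0.18  0.04  0.31] aligned tool [-0.18  0.04  0.31]
top carrier 0.73 deck mm [10.4 -5.1]
top carrier 0.58 deck mm [  57.3 -190.9]
scene carrier 0.78 deck mm [  48.6 -196.6]
scene carrier 0.73 deck mm [-91.9 215.5]
scene carrier 0.63 deck mm [-31.5  42.3]
scene dish 0.75 deck mm [-29.   46.2]
scene dish 0.74 deck mm [-152.5  409.9]
```

View pics/a8.png

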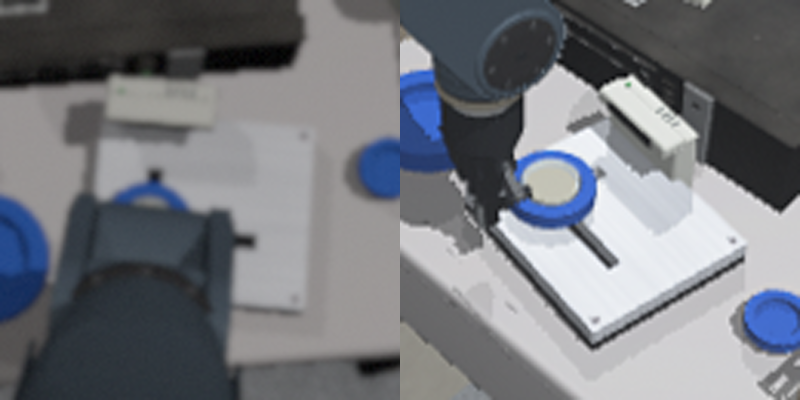

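Emit:
{"name": "move_arm", "arguments": {
  "series": [
    {"gripper":1,"tx":0,"ty":0,"tz":0.4,"ax":0,"ay":0,"az":0},
    {"gripper":1,"tx":-0.6,"ty":0,"tz":0,"ax":0,"ay":0,"az":0},
    {"gripper":1,"tx":-0.5,"ty":0,"tz":0,"ax":0,"ay":0,"az":0},
    {"gripper":1,"tx":-0.5,"ty":0,"tz":0,"ax":0,"ay":0,"az":0},
    {"gripper":1,"tx":-0.5,"ty":0,"tz":0,"ax":0,"ay":0,"az":0},
    {"gripper":1,"tx":-0.5,"ty":0,"tz":0,"ax":0,"ay":0,"az":0},
    {"gripper":1,"tx":-0.5,"ty":0,"tz":0,"ax":0,"ay":0,"az":0},
    {"gripper":1,"tx":-0.5,"ty":0,"tz":0,"ax":0,"ay":0,"az":0}
  ]
}}

```text
clock: 13.5
position: [0.4748, -0.0443, 0.0372]
eef_rot: [-0.264, -3.13, -0.0]
force: [-2.8, 0.2, 1.2]
grip_width: 0.0002
```

```bash
python3 look.py a9
```

```text
t 13.5 deck pos mm [-70.5  49.6  37.2] F deck [-2.8 -0.2  1.2] grip 0.0002 j [-0.19  0.53  1.97 -0.    0.64 -1.59]
turn tool deg [ 0. -0. -0.]
shift cm, tool as is [ 3.45  0.04 -0.07] aligned tool [ 3.45  0.04 -0.08]
top carrier 0.73 deck mm [  50.6 -190.9]
top carrier 0.61 deck mm [-69.9 205.2]
scene carrier 0.72 deck mm [  42.6 -205.2]
scene carrier 0.61 deck mm [-84.2 208.4]
```

View pics/a9.png

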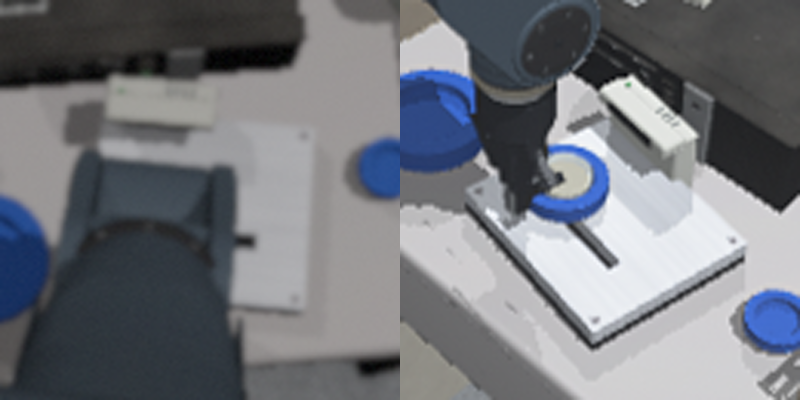

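Emit:
{"name": "move_arm", "arguments": {
  "series": [
    {"gripper":1,"tx":-0.5,"ty":0,"tz":0,"ax":0,"ay":0,"az":0},
    {"gripper":1,"tx":-0.5,"ty":0,"tz":0,"ax":0,"ay":0,"az":0},
    {"gripper":1,"tx":-0.5,"ty":0,"tz":0,"ax":0,"ay":0,"az":0},
    {"gripper":1,"tx":-0.5,"ty":0,"tz":0,"ax":0,"ay":0,"az":0},
    {"gripper":1,"tx":-0.5,"ty":0,"tz":0,"ax":0,"ay":0,"az":0},
    {"gripper":1,"tx":-0.5,"ty":0,"tz":0,"ax":0,"ay":0,"az":0},
    {"gripper":1,"tx":-0.4,"ty":0,"tz":0,"ax":0,"ay":0,"az":0},
    {"gripper":1,"tx":-0.3,"ty":0,"tz":0,"ax":0,"ay":0,"az":0},
    {"gripper":1,"tx":-0.2,"ty":0,"tz":0,"ax":0,"ay":0,"az":0},
    {"gripper":1,"tx":0,"ty":0,"tz":0,"ax":0,"ay":0,"az":0}
  ]
}}

```text
clock: 14.8
position: [0.5134, -0.0509, 0.0373]
eef_rot: [0.264, 3.13, -0.0]
force: [0.4, 0.2, -0.2]
grip_width: -0.0004
```

```bash
python3 look.py a10
```

```text
t 14.8 deck pos mm [-31.3  49.6  37.3] F deck [ 0.4  0.3 -0.2] grip -0.0004 j [-0.19  0.58  1.87  0.    0.69 -1.59]
turn tool deg [-0.  0. -0.]
shift cm, tool as is [ 7.37  0.04 -0.07] aligned tool [ 7.37  0.04 -0.07]
top carrier 0.98 deck mm [-75.  210.1]
top carrier 0.72 deck mm [  53.8 -187.1]
top carrier 0.7 deck mm [ 77.9 287.5]
scene carrier 0.91 deck mm [  49.3 -207.8]
scene carrier 0.84 deck mm [25.4 36.2]
scene carrier 0.58 deck mm [-78.1 199.7]
```

View pics/a10.png

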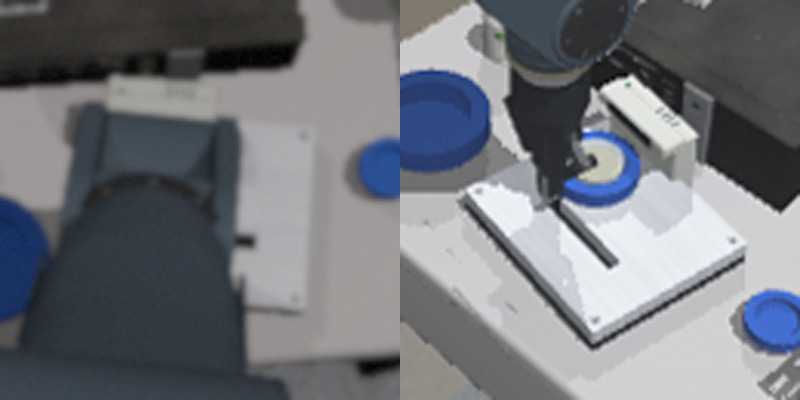

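Emit:
{"name": "move_arm", "arguments": {
  "series": [
    {"gripper":1,"tx":-0.2,"ty":0,"tz":0,"ax":0,"ay":0,"az":0},
    {"gripper":1,"tx":-0.2,"ty":0,"tz":0,"ax":0,"ay":0,"az":0},
    {"gripper":1,"tx":0,"ty":0,"tz":0,"ax":0,"ay":0,"az":0}
  ]
}}

```text
clock: 15.4
position: [0.5172, -0.0515, 0.0373]
eef_rot: [-0.264, -3.13, 0.0]
force: [-1.5, 0.5, 0.5]
grip_width: 0.0003
```

Emit:
{"name": "move_arm", "arguments": {
  "series": [
    {"gripper":1,"tx":-0.2,"ty":0,"tz":0,"ax":0,"ay":0,"az":0},
    {"gripper":1,"tx":0,"ty":0,"tz":0,"ax":0,"ay":0,"az":0}
  ]
}}

```text
clock: 15.6
position: [0.5192, -0.0518, 0.0373]
eef_rot: [0.264, 3.13, -0.0]
force: [-1.6, 0.3, 0.0]
grip_width: -0.0001
```

Not yet at the stop (force still at friction level); smaller steps on.

Emit:
{"name": "move_arm", "arguments": {
  "series": [
    {"gripper":1,"tx":-0.15,"ty":0,"tz":0,"ax":0,"ay":0,"az":0},
    {"gripper":1,"tx":0,"ty":0,"tz":0,"ax":0,"ay":0,"az":0}
  ]
}}

```text
clock: 15.8
position: [0.5198, -0.0519, 0.0371]
eef_rot: [-0.263, -3.128, -0.0]
force: [-5.8, 1.8, 4.9]
grip_width: 0.0001
```

Emit:
{"name": "move_arm", "arguments": {
  "series": [
    {"gripper":1,"tx":-0.15,"ty":0,"tz":0,"ax":0,"ay":0,"az":0},
    {"gripper":1,"tx":0,"ty":0,"tz":0,"ax":0,"ay":0,"az":0}
  ]
}}

```text
clock: 16.0
position: [0.5199, -0.0518, 0.037]
eef_rot: [-0.263, -3.125, -0.001]
force: [-11.8, 3.0, 8.2]
grip_width: 0.0003
```

Emit:
{"name": "move_arm", "arguments": {
  "series": [
    {"gripper":1,"tx":0,"ty":0,"tz":0,"ax":0,"ay":0,"az":0},
    {"gripper":1,"tx":0.3,"ty":0,"tz":0,"ax":0,"ay":0,"az":0},
    {"gripper":1,"tx":1.0,"ty":0,"tz":0,"ax":0,"ay":0,"az":0},
    {"gripper":1,"tx":3.0,"ty":0,"tz":0,"ax":0,"ay":0,"az":0},
    {"gripper":1,"tx":3.0,"ty":0,"tz":0,"ax":0,"ay":0,"az":0},
    {"gripper":1,"tx":2.0,"ty":0,"tz":-3.0,"ax":0,"ay":0,"az":0},
    {"gripper":1,"tx":0,"ty":0,"tz":-4.0,"ax":0,"ay":0,"az":0},
    {"gripper":1,"tx":0,"ty":3.0,"tz":-4.0,"ax":0,"ay":0,"az":0},
    {"gripper":1,"tx":0,"ty":3.0,"tz":-4.0,"ax":0,"ay":0,"az":0},
    {"gripper":1,"tx":0,"ty":3.0,"tz":0,"ax":0,"ay":0,"az":0},
    {"gripper":1,"tx":0,"ty":3.0,"tz":0,"ax":0,"ay":0,"az":0},
    {"gripper":1,"tx":0,"ty":0,"tz":0,"ax":0,"ay":0,"az":0}
  ]
}}

```text
clock: 17.2
position: [0.4506, 0.0839, 0.1876]
eef_rot: [0.26, 3.129, 0.001]
force: [-0.4, -0.0, -0.5]
grip_width: -0.0003
```

```bash
python3 look.py a11
```

```text
t 17.2 deck pos mm [-115.8  171.9  187.6] F deck [-0.4 -0.1 -0.5] grip -0.0003 j [ 0.08  0.24  1.93  0.    0.97 -1.32]
turn tool deg [0.1 0.1 0.1]
shift cm, tool as is [ -1.02 -12.21  14.95] aligned tool [ -1.08 -12.19  14.96]
top carrier 0.76 deck mm [29.8 44.4]
top carrier 0.7 deck mm [  53.8 -194.5]
top carrier 0.45 deck mm [-178.1  323.8]
top dish 0.69 deck mm [32.4 47.1]
scene carrier 0.8 deck mm [  43.1 -201.4]
scene carrier 0.63 deck mm [28.2 39.5]
scene carrier 0.62 deck mm [-82.3 194.7]
scene dish 0.7 deck mm [ -65.9 -295.2]
scene dish 0.64 deck mm [27.  47.2]
scene dish 0.58 deck mm [31.  36.5]
```

View pics/a11.png

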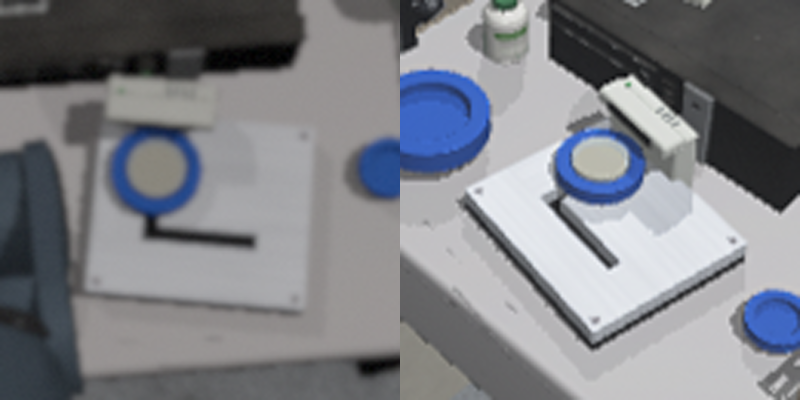

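```bash
python3 -c "
from rig import order;print(order.sign_off())"
```

```text
the job is handed in; nothing more can be done
None
```

I pushed the carrier with the shut fingertips along the long leg to the corner, then along the short leg to its end, and handed the job in at about 17 s.

**End stops:** At both ends the push force rose clearly above the roughly 2 N needed to slide the carrier: about 17 N at the corner and about 12 N at home. In both cases the fingertip stood within about 2 mm of the position worked out from the drawing.

**Last pictures:** They show the carrier flat, with its far rim under the hood. The dish sits level in its recess. The arm is clear of everything, with no contact force.

**Disagreements:**
- The two cameras put the carrier and dish at about (27 to 32, 36 to 47) mm in deck axes, against a home of (32, 50).
- The y values are 3 to 14 mm low, below the 44 mm limit in some readings. I put this down to the hood hiding part of the carrier and to network and calibration error, since the pin cannot leave the slot that far. I did not measure it separately.

**Not checked:** I did not measure the loose items again at the end. The arm was not driven near them, and the ones in the last pictures looked unmoved.

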